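Stand the treat jar upright on the pull-out tray for refilling

ROBOT

A 6-joint arm with a two-finger parallel gripper is mounted at the origin on the work surface. World frame = base frame: x ahead of the robot, y to its left, z up, the work surface at z = 0. Lengths are in m, angles in rad, forces in N, time in s.
With the tool pointing down it reaches from about 0.25 to 0.775 m from the base axis. Payload 4 kg.
Tool frame: the origin (TCP) lies between the finger pads; the fingertips stand 11 mm ahead of it and the grasp point (between the pads) lies 8 mm behind it (robot.tip_extent is the z of the fingertips in the tool frame, in m); z points along the fingers, y is the line along which they close (so a half turn about z gives the same grasp; the last joint's range is limited). The gripper opens to 94 mm and grips with 3 to 60 N. Pads are 16 mm wide; open, the fingers measure 119 mm over their backs; the gripper's body (75 mm by 177 mm) begins 78 mm behind the grasp point.
Start: joints at [1.09, 0.087, 1.371, -0, 1.684, -0.103], TCP at [0.203, 0.511, 0.217] pointing down, gripper open.
Joint ranges: [-3.1, 3.1], [-0.76, 2.03], [0.27, 2.55], [-1.08, 4.22], [0.17, 2.65], [-2.57, 2.57]. Speed limits (rad/s): [2.79, 2.79, 3.14, 3.14, 3.14, 3.14].

INTERFACE

Orientations are given as [roll, pitch, yaw] about the fixed x, y, z axes, in that order (R = Rz(yaw) Ry(pitch) Rx(roll)).
In Python, from bench import robot, imaging gives the robot as it stands.
- The arm moves only by the shell command python3 -m pendant 'ROWS'. ROWS is JSON, a list of rows, each a list of 7 numbers: the shift along the world's x, y, z in cm, then the turn, a rotation vector about the world's x, y, z in degrees, then the opening, from 0 (shut) to 1 (fully open). In form: [[dx, dy, dz, ax, ay, az, jaw], ...]. A call has 1 to 8 rows; each row shifts and turns the commanded pose from where the row before left it; what a row does not reach is not made up. A row lasts 1/10 s, in which the tool goes at most 50 mm and 8.59 degrees, less where a joint would pass 70% of its speed; a pose out of reach is approached as far as the arm can. A call is refused whole if a number of a shift passes 5 or a number of a turn 8.59, either way. A call with a gripper value outside its range is refused whole. The fingers move at their own pace and stop on an object; the grip force is fixed at half the most. Time passes only in rows, so rows that do not move let the fingers close. It gives the time, the measured TCP pose, the force, the opening and the grip force at its end, in the units of the state.
- robot.get_obs(): the state, without advancing time (a new reading comes with each control period).
- imaging.snapshot(name): name is "scene" or "top"; returns the picture (400x640x3 uint8, red, green, blue); there is no depth.
- imaging.camera_params(name): a dict with "camera_matrix" (3x3 intrinsics, pixels), "R" (3x3) and "t" (3): a world point X has camera coordinates R X + t. Camera axes: x right, y down, z forward; pixel columns grow to the right and rows downward; lengths in m; the calibration is good to about 2 mm. A picture is of the moment at which its call begins. camera_params takes no time and is no camera call.
- robot.close_job(): hands the job in; it is judged then, once.
The state is a dict: "time": time; "joint_positions": joint angles; "qvel": joint speeds; "joint_torque": joint torques, N m; "tool_pos": TCP position; "ee_rot": TCP orientation; "wrist_force": force on the tool from outside, world axes, zero at the start; "wrist_torque": the same for the moment, N m; "width": finger opening in m; "finger_force": force on a finger pad.
Only numpy, scipy, OpenCV 4.12 (cv2) and the standard library are available. Lean on these libraries where they do the work, as an engineer would, in place of code of your own. Each camera call takes 0.05 s, during which the arm holds its last target. There are 200 camera calls.

TASK

Pull the steel unit's tray fully out first. Then take the empty glass treat jar out of its tilted cradle and set it down gently, upright, on the tray's round green pad with its whole base on the pad, and let go of it. Do not drop or tip the jar over, and leave the bowl, chew bone, comb and latch where they are.

Things in the scene. Friction and masses are not known exactly. Their poses are not given: they have to be found in the camera images.
- unit: Grey shallow steel drawer unit, 200 (x) x 280 (y) x 80 high, fixed to the table. Origin: centre of its underside. Its -x side is the front, from which the tray slides out along the unit's own -x.
- tray (a joint): How far the bare-steel tray is pulled out: 0 fully in, 0.135 m fully out against its stop. It takes about 2 N to slide and stays where it is left. The front panel is 8 mm thick and 274 wide and spans heights 10 to 66 above the table, its back flush with the unit's front face at 0; inside, the tray floor is 18 above the table, with side walls 45 above the table. The tray is 260 wide.
- handle (a point): Middle of the tray's dark steel bar handle: a horizontal round bar, 12 in diameter and 100 long along the unit's y, at 55 above the table; its axis is 45 in front of the front panel (a 39 clear gap behind the bar), with an end post at each end. Moves with the tray. Axes as the unit's.
- pad (a point): Centre of the top face of the round green non-slip pad, 100 in diameter, 3 thick, stuck to the tray floor; its top is 21 above the table. Moves with the tray; its centre is 72 behind the tray front panel's inner face, so it is under the unit's top while the tray is in and wholly in the open when the tray is fully out. Axes as the unit's.
- cradle: Scoop cradle fixed to the table: dark wooden base 150 (x) x 100 (y) x 10, a tilted wooden foot plate 66 x 60 and two 10 mm steel rails (36 apart, reaching 60 up the jar) that carry the jar leaning about 30 degrees from vertical with its mouth towards the cradle's -x side, which faces roughly towards the robot. Origin: centre of its underside. The sides and the upper half of the jar are free.
- jar: Empty open glass treat jar, straight round wall 62 in outer diameter, 120 high, wall 3, with an orange silicone band (diameter 64) from 65 to 100 above its base. About 0.15 to 0.3 kg. Origin: centre of its base; its z axis runs along the jar to the mouth. It starts leaning in the cradle, its base centre 30 in +x and 45 in z from the cradle's origin.
- bowl: Steel food bowl, 120 in diameter, 45 high, loose on top of the unit. Origin: centre of its underside.
- bone: Red hard silicone chew bone, about 112 x 52 x 28, loose on top of the unit. Origin: centre of its underside; length along x.
- comb: Blue plastic grooming comb, 180 x 40 x 6, loose on the table. Origin: underside; length along x.
- latch: Small grey and black plastic pet carrier latch with a short steel pin, 70 x 35 x 24, loose on the table between the cradle and the unit. Origin: underside of the grey plate.
Not all that is in view belongs to the job. Of the things shaped like the jar, the glass one is meant.

How it is judged:
On the way, in this order (a step that is already met when the one before it is completed fails the run):
1. the tray is fully out (to within 10 mm), the jar still in its cradle (value of joint tray above 0.125 m and distance of jar from where it was at the start of the episode below 0.03 m), for 0.2 s.
2. the jar has been taken out of the cradle (its base more than 100 mm from where it was) (distance of jar from where it was at the start of the episode above 0.1 m), for 0.1 s.
At the end, for the whole second after the job is handed in: The tray is still fully out (to within 10 mm); the jar stands upright (within 3.4 degrees) and at rest on the green pad, its base within 4 mm of the pad's top and its centre within 20 mm of the pad's centre (the whole base on the pad), released (value of joint tray above 0.125 m and horizontal distance between jar and pad below 0.02 m and z of jar in the frame of pad between -0.004 and 0.004 m and angle between jar's own z axis and vertical below 0.06 rad and linear speed of jar below 0.02 m/s and contact force between the fingers and jar below 0.05 N); the robot touches nothing.
It fails at once if the jar is tipped over (more than 57 degrees from upright) (angle between jar's own z axis and vertical above 1 rad).
It fails at once if the jar is dropped or thrown (moves faster than 0.45 m/s, a fall of about 10 mm, with no finger on it) (linear speed of jar above 0.45 m/s and contact force between the fingers and jar below 0.05 N).
It fails at once if the jar is slammed down (more than 60 N between it and the tray or unit) (contact force between jar and unit above 60 N).
It fails at once if the bowl, bone, comb or latch is moved by more than 30 mm (distance of any of bowl, bone, comb, latch from where it was at the start of the episode above 0.03 m).
It also fails if it takes over 58 s, if anything falls off the work surface, if the arm or the gripper's body presses on something with over 40 N, if the wrist force passes 120 N, or if a joint passes its speed limit or range.

## Working session

There is one attempt and no reset: what is moved stays moved. The work goes in short steps, Python scripts to look and compute and a shell command to move; the robot and the scene stay as the last step left them, time stands still between calls to the robot, and variables do not carry over. Pictures are saved under pics/ and viewed, at most 10 in all, crops included, and the job is handed in when it is done.

```bash
mkdir -p pics; ls; python3 - <<'E'
from bench import robot, imaging
import cv2
for n in("scene","top"):
    im=imaging.snapshot(n); cv2.imwrite(f"pics/{n}0.png",im[:,:,::-1])
    p=imaging.camera_params(n); print(n,p["camera_matrix"],p["R"],p["t"])
o=robot.get_obs();print(o)
E
```

```text
pics
scene [[373.38588983   0.         314.59445335]
 [  0.         373.38588983 195.56806723]
 [  0.           0.           1.        ]] [[-0.86551754  0.5008701  -0.00291957]
 [ 0.38683412  0.66473468 -0.63913001]
 [-0.31818037 -0.55430762 -0.76909317]] [ 0.56341929 -0.16458144  1.17723361]
top [[504.02512764   0.         311.28237752]
 [  0.         504.02512764 195.79228631]
 [  0.           0.           1.        ]] [[ 0.01896797 -0.99936963 -0.03000917]
 [-0.98233839 -0.01303973 -0.1866581 ]
 [ 0.18614912  0.03301969 -0.9819665 ]] [-0.01301816  0.64171344  0.98033042]
{'time': 0.1, 'joint_positions': array([ 1.08988845e+00,  8.78775454e-02,  1.37204508e+00, -1.53547471e-05,
        1.68359160e+00, -1.03059045e-01]), 'qvel': array([-5.16264954e-04, -1.35060295e-03, -2.13872004e-03,  2.84960229e-05,
       -8.76673745e-05,  3.45711481e-04]), 'joint_torque': array([ 2.37439912e-03, -3.41253126e+01, -3.03301978e+01,  7.20875454e-02,
        3.03705095e-02, -9.03192426e-05]), 'tool_pos': array([0.20268543, 0.51080577, 0.21545258]), 'ee_rot': array([-3.13967971e+00, -1.82504607e-04,  2.76374193e+00]), 'wrist_force': array([-0.56755302, -0.43810838, -0.52755302]), 'wrist_torque': array([-0.04687436, -0.02503887, -0.02717923]), 'finger_force': 0.0, 'width': 0.09412583165554171}
```

View pics/scene0.png

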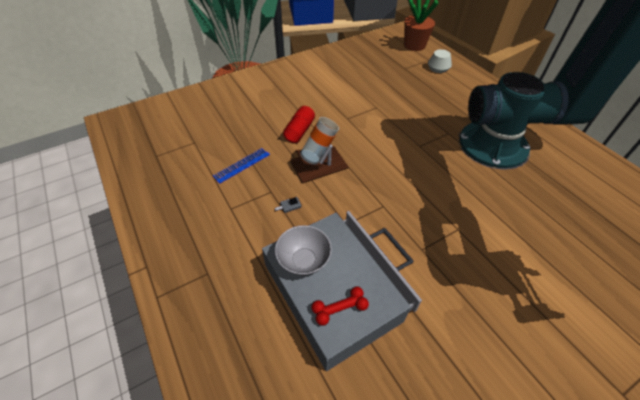

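View pics/top0.png

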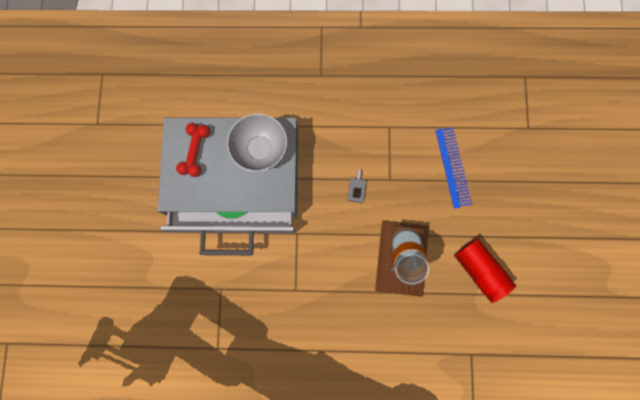

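The pictures show the unit at top-view px (160–298, 118–232), with its handle at about (227, 250). The glass jar with the orange band is in the cradle at (408, 258), and the red can at (485, 268) is a decoy. The comb, latch, bowl and bone are all visible, and the tray is already slightly open. Next I'll zoom in for pixel-level detail.

```bash
cat > h.py <<'E'
import numpy as np, cv2
from bench import robot, imaging
P={n:imaging.camera_params(n) for n in("scene","top")}
def ray(n,uv):
    p=P[n];d=p["R"].T@np.linalg.solve(p["camera_matrix"],[uv[0],uv[1],1.]);return -p["R"].T@p["t"],d
def plane(n,uv,z):
    c,d=ray(n,uv);return c+d*(z-c[2])/d[2]
def tri(a,b):
    (c1,d1),(c2,d2)=ray("scene",a),ray("top",b)
    s=np.linalg.lstsq(np.c_[d1,-d2],c2-c1,rcond=None)[0];p,q=c1+s[0]*d1,c2+s[1]*d2
    return (p+q)/2,np.linalg.norm(p-q)
def proj(n,X):
    p=P[n];x=p["camera_matrix"]@(p["R"]@np.asarray(X)+p["t"]);return x[:2]/x[2]
def tile(im,u,v,w,k):
    h=int(w*.75);t=cv2.resize(im[v:v+h,u:u+w],(400,300),interpolation=cv2.INTER_CUBIC)
    for i in range(0,w,10): cv2.line(t,(int(i*400/w),0),(int(i*400/w),4 if (u+i)%50 else 12),(255,255,0),1)
    for i in range(0,h,10): cv2.line(t,(0,int(i*400/w)),(4 if (v+i)%50 else 12,int(i*400/w)),(255,255,0),1)
    cv2.putText(t,f"{u},{v} x{400/w:.2f}",(15,25),0,.45,(255,255,0),1);return t
def save(name,tiles):
    r=[np.hstack(tiles[i:i+2]) for i in range(0,len(tiles),2)];cv2.imwrite(f"pics/{name}.png",np.vstack(r)[:,:,::-1])
E
python3 - <<'E'
from h import *
s=imaging.snapshot("scene");t=imaging.snapshot("top")
save("m1",[tile(t,150,170,160,0),tile(s,330,200,100,0),tile(t,360,210,100,0),tile(s,270,100,100,0)])
def mask(im,lo,hi):
    m=cv2.inRange(cv2.cvtColor(im,cv2.COLOR_RGB2HSV),lo,hi)
    n,l,st,c=cv2.connectedComponentsWithStats(m)
    return [(st[i].tolist(),c[i].round(1).tolist()) for i in range(1,n) if st[i][4]>40]
for n,im in(("s",s),("t",t)):
    print(n,"or",mask(im,(8,190,120),(14,255,255)),"dark",mask(im,(0,0,20),(180,90,75)) if n=="t" else "")
E
```

```text
s or [([313, 130, 19, 16, 165], [321.2, 138.2])] dark 
t or [([393, 243, 27, 22, 145], [402.3, 249.2])] dark [([294, 126, 4, 91, 148], [296.1, 168.9]), ([353, 188, 8, 10, 60], [356.6, 192.6])]
```

View pics/m1.png

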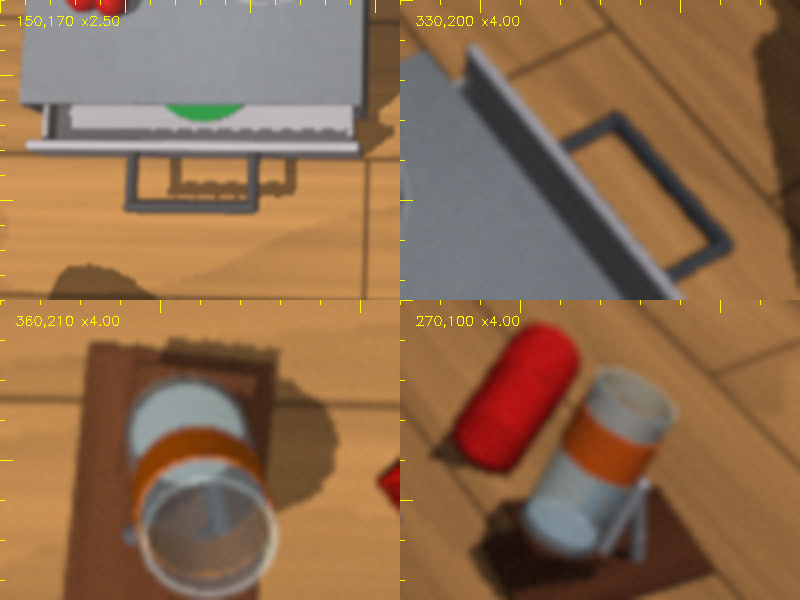

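The tiles show the handle bar ends at top px (202.8, 252.4) and (250.8, 252.4), and at scene px (410.5, 260.7) and (384.2, 230). The jar mouth centre is at top (412, 269) and scene (329, 124).

```bash
python3 - <<'E'
from h import *
np.set_printoptions(precision=4,suppress=True)
L=tri((410.5,260.7),(202.8,252.4));R=tri((384.2,230),(250.8,252.4));print("handle",L,R)
print("handle on z=.055 top",plane("top",(202.8,252.4),.055),plane("top",(250.8,252.4),.055),"scene",plane("scene",(410.5,260.7),.055),plane("scene",(384.2,230),.055))
print("unit top",[plane("top",q,.08)[:2] for q in((164,118),(297,118),(297.5,212),(159,211.5))])
print("panel top edge",[plane("top",q,.066)[:2] for q in((160.5,229),(293.5,229))], "scene",plane("scene",(348,212),.066))
m=tri((329,124),(412,269.2));print("mouth",m)
print("band",tri((320.5,138.3),(411-2,258)))
print("base",tri((310.5,156.3),(406.7,243)))
print("cradle",[plane("top",q,.01)[:2] for q in((382,221.2),(429.2,221.8),(376,292),(424,296))])
# rays onto vertical cylinder: red can etc
print("can",[plane("top",q,.03)[:2] for q in((470,245),(500,292))])
print("latch",plane("top",(357,187),.01),"comb",plane("top",(454,168),.003))
E
```

```text
handle (array([0.5229, 0.2171, 0.0525]), np.float64(0.0019957869086625834)) (array([0.5242, 0.1187, 0.0527]), np.float64(0.0009031913369936615))
handle on z=.055 top [0.5221 0.2172 0.055 ] [0.5237 0.1187 0.055 ] scene [0.525  0.2173 0.055 ] [0.5258 0.1195 0.055 ]
unit top [array([0.8006, 0.31  ]), array([0.803 , 0.0296]), array([0.6045, 0.0238]), array([0.6015, 0.3055])]
panel top edge [array([0.5675, 0.3045]), array([0.5717, 0.032 ])] scene [0.5766 0.0366 0.066 ]
mouth (array([ 0.4922, -0.1934,  0.144 ]), np.float64(0.00185952890365681))
band (array([ 0.5162, -0.1958,  0.1011]), np.float64(0.003742852853978893))
base (array([ 0.549 , -0.1995,  0.0448]), np.float64(6.543842980441312e-05))
cradle [array([ 0.5981, -0.1532]), array([ 0.5983, -0.2533]), array([ 0.4493, -0.1396]), array([ 0.443 , -0.2388])]
can [array([ 0.5484, -0.3319]), array([ 0.454 , -0.3884])]
latch [ 0.6721 -0.0997  0.01  ] comb [ 0.7186 -0.3114  0.003 ]
```

The points match the given sizes. The handle is at (0.523, 0.168, 0.053), and the tray is about 27 mm out. The jar leans 29.9° with its base at (0.550, -0.199, 0.045). I'll move above the handle with the closing axis along x.

```bash
python3 -m pendant '[[2,-2.14,-0.5,0,0,-8.45,0.5],[2,-2.14,-0.5,0,0,-8.45,0.5],[2,-2.14,-0.5,0,0,-8.45,0.5],[2,-2.14,-0.5,0,0,-8.45,0.5],[2,-2.14,-0.5,0,0,-8.45,0.5],[2,-2.14,-0.5,0,0,-8.45,0.5],[2,-2.14,-0.5,0,0,-8.45,0.5],[2,-2.14,-0.5,0,0,-8.45,0.5]]'; python3 -m pendant '[[2,-2.14,-0.5,0,0,0,0.5],[2,-2.14,-0.5,0,0,0,0.5],[2,-2.14,-0.5,0,0,0,0.5],[2,-2.14,-0.5,0,0,0,0.5],[2,-2.14,-0.5,0,0,0,0.5],[2,-2.14,-0.5,0,0,0,0.5],[2,-2.14,-0.5,0,0,0,0.5],[2,-2.14,-0.5,0,0,0,0.5]]'; python3 -m pendant '[[0,0,0,0,0,0,0.5],[0,0,0,0,0,0,0.5]]'
```

```text
time: 1.0
tool_pos: [0.3635, 0.339, 0.1761]
ee_rot: [-3.141, 0.0, 1.578]
wrist_force: [-0.3, -0.3, 0.7]
width: 0.047
finger_force: 0.0
time: 1.8
tool_pos: [0.5234, 0.1678, 0.136]
ee_rot: [-3.141, 0.0, 1.584]
wrist_force: [0.6, 0.3, -0.4]
width: 0.0468
finger_force: 0.0
time: 2.0
tool_pos: [0.5226, 0.1686, 0.136]
ee_rot: [-3.14, -0.0, 1.583]
wrist_force: [0.7, -0.2, -0.3]
width: 0.0468
finger_force: 0.0
```

Tracking is accurate, so I'll descend 8.9 cm and close.

```bash
python3 -m pendant '[[0,0,-2,0,0,0,0.5],[0,0,-2,0,0,0,0.5],[0,0,-2,0,0,0,0.5],[0,0,-1.5,0,0,0,0.5],[0,0,-1.4,0,0,0,0.5],[0,0,0,0,0,0,0.5]]'; python3 -m pendant '[[0,0,0,0,0,0,0],[0,0,0,0,0,0,0],[0,0,0,0,0,0,0],[0,0,0,0,0,0,0],[0,0,0,0,0,0,0]]'
```

```text
time: 2.6
tool_pos: [0.521, 0.169, 0.0453]
ee_rot: [-3.137, 0.001, 1.585]
wrist_force: [-0.4, -0.1, -0.4]
width: 0.0473
finger_force: 0.0
time: 3.1
tool_pos: [0.5234, 0.1689, 0.048]
ee_rot: [3.14, -0.0, 1.584]
wrist_force: [-0.0, -0.4, 1.8]
width: 0.0112
finger_force: 30.0
```

The bar is gripped, with width about 12 mm. Now I pull.

```bash
python3 -m pendant '[[-1.5,-0.02,0,0,0,0,0],[-1.5,-0.02,0,0,0,0,0],[-1.5,-0.02,0,0,0,0,0],[-1.5,-0.02,0,0,0,0,0],[-1.5,-0.02,0,0,0,0,0],[-1.5,-0.02,0,0,0,0,0],[-1,-0.01,0,0,0,0,0],[0,0,0,0,0,0,0]]'; python3 -m pendant '[[-0.4,0,0,0,0,0,0],[-0.3,0,0,0,0,0,0],[-0.2,0,0,0,0,0,0],[0,0,0,0,0,0,0],[0,0,0,0,0,0,0]]'
```

```text
time: 3.9
tool_pos: [0.4218, 0.1678, 0.0481]
ee_rot: [-3.141, -0.001, 1.584]
wrist_force: [-2.5, 0.8, 2.8]
width: 0.0109
finger_force: 30.0
time: 4.4
tool_pos: [0.4162, 0.1677, 0.048]
ee_rot: [3.137, -0.001, 1.584]
wrist_force: [5.6, 1.3, -1.2]
width: 0.0112
finger_force: 30.0
```

The motion stalled at x = 0.416 with force rising, so the tray is against its stop, as predicted at 0.415. I'll release, rise and look.

```bash
python3 -m pendant '[[0.2,0,0,0,0,0,0.5],[0,0,0,0,0,0,0.5],[0,0,0,0,0,0,0.5],[0,0,2,0,0,0,0.5],[0,0,4,0,0,0,0.5],[0,0,4,0,0,0,0.5],[0,0,4,0,0,0,0.5],[0,0,4,0,0,0,0.5]]'; python3 -m pendant '[[1,-4,1,0,0,-8.5,1],[1,-4,1,0,0,-8.5,1],[1,-4,1,0,0,-8.5,1],[0,-4,1,0,0,-8.5,1],[-1,-4,1,0,0,-8.5,1],[-1,-4,1,0,0,-8.5,1],[-1,-4,0,0,0,-8.5,1],[0,-4,0,0,0,-8.5,1]]'; python3 -m pendant '[[0,0,0,0,0,-8.5,1],[0,0,0,0,0,-8.5,1],[0,0,0,0,0,-8.5,1],[0,0,0,0,0,-2.5,1],[0,0,0,0,0,0,1]]'
python3 - <<'E'
from h import *
s=imaging.snapshot("scene");t=imaging.snapshot("top")
save("m2",[tile(t,140,150,180,0),tile(s,280,180,170,0),tile(t,360,210,100,0),tile(s,270,100,100,0)])
E
```

```text
time: 5.2
tool_pos: [0.4151, 0.1673, 0.2286]
ee_rot: [-3.14, 0.0, 1.584]
wrist_force: [0.4, 0.4, 0.4]
width: 0.0472
finger_force: 0.0
time: 6.0
tool_pos: [0.4146, -0.1538, 0.2881]
ee_rot: [3.141, -0.0, 0.391]
wrist_force: [0.3, 0.1, -0.9]
width: 0.0941
finger_force: 0.0
time: 6.5
tool_pos: [0.4154, -0.1524, 0.287]
ee_rot: [-3.141, 0.002, -0.092]
wrist_force: [-0.2, 1.2, -1.4]
width: 0.0941
finger_force: 0.0
```

View pics/m2.png

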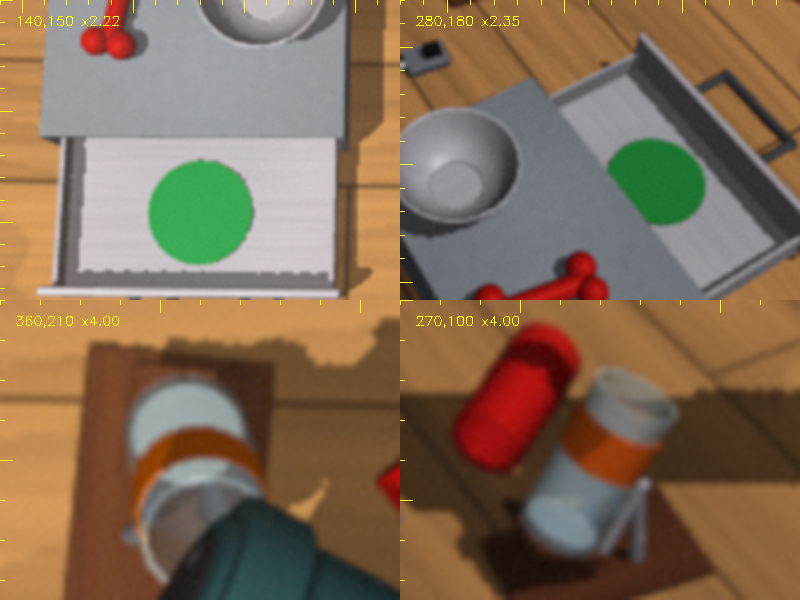

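The tray is out, with the green pad wholly in the open at about top px (230, 245). The jar hasn't moved from the cradle. Next I measure the pad and approach the jar along its own axis.

```bash
python3 - <<'E'
from h import *
np.set_printoptions(precision=4,suppress=True)
g=[]
for n in("scene","top"):
    im=imaging.snapshot(n)[100:]
    m=cv2.inRange(cv2.cvtColor(im,cv2.COLOR_RGB2HSV),(45,120,60),(80,255,255))
    c=max(cv2.findContours(m,0,cv2.CHAIN_APPROX_NONE)[0],key=cv2.contourArea)
    e=cv2.fitEllipse(c);uv=np.array(e[0])+(0,100);g.append(uv);print(n,uv,e[1],plane(n,uv,.021))
    b=cv2.boundingRect(c);print(b)
print(tri(*g))
E
python3 -m pendant '[[1,-1,-2,-0.69,-7.47,0,1],[1,-1,-2,-0.69,-7.47,0,1],[1.2,-1,-2,-0.69,-7.47,0,1],[1,-0.9,-2.3,-0.69,-7.47,0,1],[0,0,0,0,0,0,1],[0,0,0,0,0,0,1]]'
python3 - <<'E'
from h import *
s=imaging.snapshot("scene");t=imaging.snapshot("top")
save("m3",[tile(t,340,190,160,0),tile(s,250,50,160,0)])
E
```

```text
scene [389.615 255.944] (31.446332931518555, 40.627281188964844) [0.5417 0.1701 0.021 ]
(369, 139, 40, 36)
top [229.7953 245.153 ] (43.747314453125, 45.61530303955078) [0.5407 0.1691 0.021 ]
(207, 123, 46, 46)
(array([0.5409, 0.1694, 0.0193]), np.float64(6.135334356839515e-05))
time: 7.3
tool_pos: [0.4572, -0.1913, 0.2042]
ee_rot: [-3.141, -0.521, -0.093]
wrist_force: [0.0, -0.5, 0.5]
width: 0.0938
finger_force: 0.0
```

View pics/m3.png

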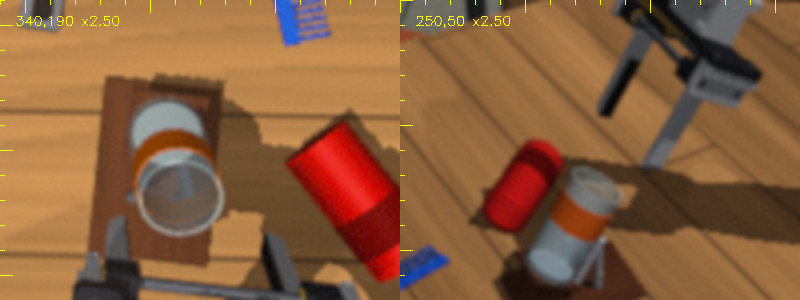

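The fingers straddle the jar's axis, and the red can is clear of them. A quick projection will check the lateral alignment.

```bash
python3 - <<'E'
from h import *
np.set_printoptions(precision=1,suppress=True)
T=np.array([.4572,-.1913,.2042]);a=np.array([-.498,.046,.866]);c=np.array([.092,.996,0]);B=np.array([.55,-.199,.045])
for n in P: print(n,"tips",proj(n,T-.011*a+.047*c),proj(n,T-.011*a-.047*c),"mouth",proj(n,B+.12*a),"sides",proj(n,B+.12*a+.031*c),proj(n,B+.12*a-.031*c),"band centre",proj(n,B+.082*a),"base",proj(n,B))
E
```

```text
scene tips [348.1 115.9] [331.8  96. ] mouth [330.  122.4] sides [335.1 129.2] [325.  115.8] band centre [323.5 133.6] base [310.3 156.5]
top tips [389.3 281.7] [444.1 287.8] mouth [412.8 269.8] sides [395.8 267.9] [429.9 271.6] band centre [410.7 260.4] base [406.5 242.5]
```

The prediction matches the image to under 1 px. I'll slide down the jar axis 11 cm and grip.

```bash
python3 -m pendant '[[0.9,-0.1,-1.6,0,0,0,1],[0.9,-0.1,-1.6,0,0,0,1],[0.9,-0.1,-1.6,0,0,0,1],[0.9,-0.1,-1.6,0,0,0,1],[0.9,-0.1,-1.5,0,0,0,1],[1,0,-1.6,0,0,0,1],[0,0,0,0,0,0,1],[0,0,0,0,0,0,1]]'; python3 -m pendant '[[0,0,0,0,0,0,0.8],[0,0,0,0,0,0,0.75],[0,0,0,0,0,0,0.7],[0,0,0,0,0,0,0.66],[0,0,0,0,0,0,0.6],[0,0,0,0,0,0,0.5],[0,0,0,0,0,0,0.5],[0,0,0,0,0,0,0.5]]'
```

```text
time: 8.2
tool_pos: [0.5153, -0.1972, 0.1128]
ee_rot: [3.139, -0.527, -0.088]
wrist_force: [0.6, 0.3, -0.1]
width: 0.0941
finger_force: 0.0
time: 9.0
tool_pos: [0.513, -0.1966, 0.1101]
ee_rot: [3.141, -0.524, -0.091]
wrist_force: [-3.2, 2.3, 4.8]
width: 0.0641
finger_force: 30.0
```

It's gripped at 64 mm, which is the band's diameter. I'll lift out along the jar's axis.

```bash
python3 -m pendant '[[-0.25,0.02,0.43,0,0,0,0.5],[-0.5,0.05,0.87,0,0,0,0.5],[-0.75,0.07,1.3,0,0,0,0.5],[-1,0.09,1.73,0,0,0,0.5],[-1,0.09,1.73,0,0,0,0.5],[-1,0.09,1.73,0,0,0,0.5],[-1,0.09,1.73,0,0,0,0.5],[0,0,0,0,0,0,0.5]]'; python3 -m pendant '[[0,0,2,0.69,7.47,0,0.5],[0,0,2,0.69,7.47,0,0.5],[0,0,2,0.69,7.47,0,0.5],[0,0,2,0.69,7.47,0,0.5],[0,0,0,0,0,0,0.5],[0,0,0,0,0,0,0.5]]'
python3 - <<'E'
from h import *
s=imaging.snapshot("scene");t=imaging.snapshot("top")
save("m4",[tile(t,320,190,160,0),tile(s,270,20,160,0)])
E
```

```text
time: 9.8
tool_pos: [0.4576, -0.1923, 0.2074]
ee_rot: [3.138, -0.527, -0.091]
wrist_force: [-0.3, -0.9, -2.5]
width: 0.0641
finger_force: 30.0
time: 10.4
tool_pos: [0.4583, -0.1913, 0.2825]
ee_rot: [-3.14, 0.002, -0.091]
wrist_force: [0.6, -0.0, -2.1]
width: 0.0641
finger_force: 30.0
```

View pics/m4.png

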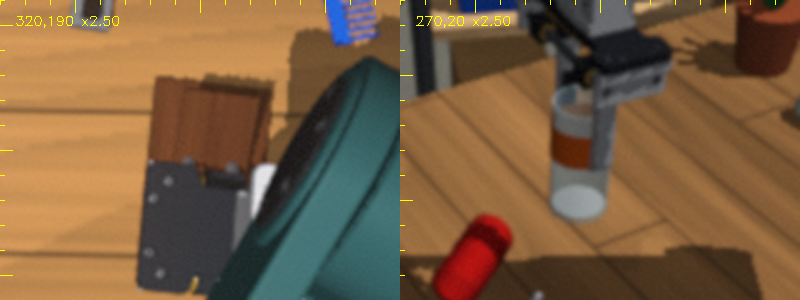

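The jar is out, held upright, base ellipse at about scene px (341, 101). Carry it over the pad.

```bash
python3 -m pendant '[[0.2,1,0,0,0,0,0.5],[0.4,2,0,0,0,0,0.5],[0.7,3,0,0,0,0,0.5],[0.7,3,0,0,0,0,0.5],[0.7,3,0,0,0,0,0.5],[0.7,3,0,0,0,0,0.5],[0.7,3,0,0,0,0,0.5],[0.7,3,0,0,0,0,0.5]]'; python3 -m pendant '[[0.7,3,0,0,0,0,0.5],[0.7,3,0,0,0,0,0.5],[0.7,3,0,0,0,0,0.5],[0.7,3,0,0,0,0,0.5],[0.4,2,0,0,0,0,0.5],[0,1.1,0,0,0,0,0.5],[0,0,0,0,0,0,0.5],[0,0,0,0,0,0,0.5]]'
python3 - <<'E'
from h import *
o=robot.get_obs();T=o["tool_pos"];print(T)
s=imaging.snapshot("scene");t=imaging.snapshot("top")
save("m5",[tile(t,160,160,160,0),tile(s,320,100,160,0)])
for d in(.069,.074,.079): print(d,proj("scene",T-[0,0,d]),proj("scene",T-[0,0,d-.12]))
E
```

```text
time: 11.3
tool_pos: [0.5046, 0.0201, 0.2849]
ee_rot: [-3.141, -0.001, -0.092]
wrist_force: [0.2, 0.3, -1.7]
width: 0.0643
finger_force: 30.0
time: 12.1
tool_pos: [0.5373, 0.1688, 0.2849]
ee_rot: [3.141, -0.0, -0.092]
wrist_force: [0.1, -0.7, -1.6]
width: 0.0641
finger_force: 30.0
[0.53726072 0.16882436 0.28492278]
0.069 [405.77994133 204.30458619] [418.44103316 161.77276266]
0.074 [405.31997382 205.8497339 ] [417.84259832 163.78305732]
0.079 [404.86469598 207.37912781] [417.25111548 165.76999841]
```

View pics/m5.png

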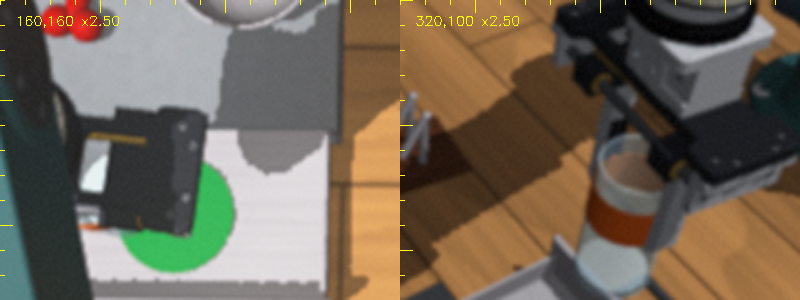

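The jar hangs over the pad with its base ellipse at about scene (405, 207), which implies a base offset of 74–79 mm below the TCP. The mouth looks slightly left of a true vertical, so I'll check the tilt more closely.

```bash
python3 - <<'E'
from h import *
np.set_printoptions(precision=1,suppress=True)
s=imaging.snapshot("scene");T=robot.get_obs()["tool_pos"]
c=s[150:225,385:445];c=cv2.resize(c,(480,600),interpolation=cv2.INTER_CUBIC)
cv2.imwrite("pics/m6.png",c[:,:,::-1])
r=P["scene"]["R"][0]*[1,1,0];r/=np.linalg.norm(r)
f=lambda q:(proj("scene",q)-[385,150])*8
for h in(0,.065,.1,.12):
    p=T+[0,0,h-.076];print(h,"c",f(p),"l",f(p-.031*r),"r",f(p+.031*r))
E
```

```text
0 c [158.7 451.3] l [ 35.5 451.5] r [281.9 451.1]
0.065 c [209.3 280.7] l [ 77.3 281. ] r [341.3 280.5]
0.1 c [239.7 178.4] l [102.4 178.7] r [376.9 178.1]
0.12 c [258.1 116.2] l [117.7 116.5] r [398.6 115.9]
```

View pics/m6.png

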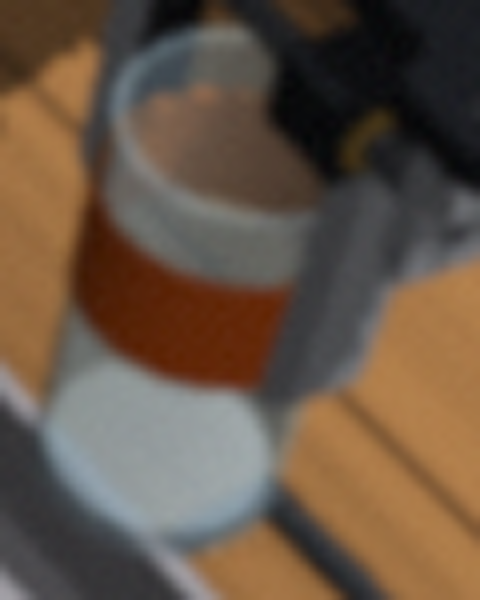

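The jar is within about 2° of upright, which will settle on contact. I'll correct x by +4 mm and lower to about 8 mm above the pad.

```bash
python3 -m pendant '[[0.4,0.1,-2,0,0,0,0.5],[0,0,-3,0,0,0,0.5],[0,0,-3,0,0,0,0.5],[0,0,-3,0,0,0,0.5],[0,0,-2.5,0,0,0,0.5],[0,0,-2,0,0,0,0.5],[0,0,-1.5,0,0,0,0.5],[0,0,-0.8,0,0,0,0.5]]'; python3 -m pendant '[[0,0,0,0,0,0,0.5],[0,0,0,0,0,0,0.5],[0,0,0,0,0,0,0.5]]'
```

```text
time: 13.05
tool_pos: [0.5413, 0.1698, 0.1052]
ee_rot: [3.141, 0.002, -0.093]
wrist_force: [0.8, -0.2, -3.2]
width: 0.0643
finger_force: 30.0
time: 13.35
tool_pos: [0.5429, 0.1707, 0.1083]
ee_rot: [-3.141, -0.003, -0.092]
wrist_force: [-0.5, -0.2, -1.6]
width: 0.064
finger_force: 30.0
```

```bash
python3 -m pendant '[[0,0,-0.2,0,0,0,0.5],[0,0,-0.2,0,0,0,0.5],[0,0,-0.15,0,0,0,0.5],[0,0,-0.15,0,0,0,0.5],[0,0,0,0,0,0,0.5]]'; for i in 1; do python3 -m pendant '[[0,0,-0.1,0,0,0,0.5],[0,0,0,0,0,0,0.5]]'; python3 -m pendant '[[0,0,-0.1,0,0,0,0.5],[0,0,0,0,0,0,0.5]]'; python3 -m pendant '[[0,0,-0.1,0,0,0,0.5],[0,0,0,0,0,0,0.5]]'; done
```

```text
time: 13.85
tool_pos: [0.5416, 0.1705, 0.0993]
ee_rot: [3.141, 0.001, -0.092]
wrist_force: [-0.2, -0.3, -2.3]
width: 0.0644
finger_force: 30.0
time: 14.05
tool_pos: [0.5418, 0.1705, 0.0985]
ee_rot: [3.141, 0.0, -0.092]
wrist_force: [0.1, 0.6, -2.3]
width: 0.0644
finger_force: 30.0
time: 14.25
tool_pos: [0.5418, 0.1705, 0.0976]
ee_rot: [3.141, 0.0, -0.092]
wrist_force: [0.2, -0.3, -1.9]
width: 0.0639
finger_force: 30.0
time: 14.45
tool_pos: [0.5421, 0.1705, 0.0973]
ee_rot: [-3.142, -0.001, -0.092]
wrist_force: [-0.1, 0.3, -0.1]
width: 0.0641
finger_force: 30.0
```

Contact is starting, so I'll continue in 1 mm steps until the force is clear.

```bash
python3 -m pendant '[[0,0,-0.1,0,0,0,0.5],[0,0,0,0,0,0,0.5]]'; python3 -m pendant '[[0,0,-0.1,0,0,0,0.5],[0,0,0,0,0,0,0.5],[0,0,0,0,0,0,0.5]]'
```

```text
time: 14.65
tool_pos: [0.5423, 0.1706, 0.0972]
ee_rot: [-3.141, -0.002, -0.092]
wrist_force: [-1.9, -0.1, 5.5]
width: 0.0641
finger_force: 30.0
time: 14.95
tool_pos: [0.5429, 0.1706, 0.0972]
ee_rot: [-3.141, -0.003, -0.092]
wrist_force: [-1.8, -0.5, 7.9]
width: 0.0644
finger_force: 30.0
```

The jar is firmly seated at exactly the predicted height. I'll ease off slightly, open, check, then retreat straight up.

```bash
python3 -m pendant '[[0,0,0.1,0,0,0,0.5],[0,0,0,0,0,0,0.69],[0,0,0,0,0,0,0.72],[0,0,0,0,0,0,0.8],[0,0,0,0,0,0,0.9],[0,0,0,0,0,0,1],[0,0,0,0,0,0,1],[0,0,0,0,0,0,1]]'; python3 -m pendant '[[0,0,0.5,0,0,0,1],[0,0,1,0,0,0,1],[0,0,2,0,0,0,1],[0,0,3,0,0,0,1],[0,0,3,0,0,0,1],[0,0,3,0,0,0,1],[0,0,3,0,0,0,1],[0,0,0,0,0,0,1]]'; python3 -m pendant '[[-2,-3,1,0,0,0,1],[-2,-4,1,0,0,0,1],[-2,-4,0,0,0,0,1],[-2,-4,0,0,0,0,1],[-2,-4,0,0,0,0,1],[-2,-4,0,0,0,0,1],[0,0,0,0,0,0,1],[0,0,0,0,0,0,1]]'
python3 - <<'E'
from h import *
s=imaging.snapshot("scene");t=imaging.snapshot("top")
save("m7",[tile(t,150,110,200,0),tile(s,240,150,200,0),tile(t,180,190,100,0),tile(s,350,190,100,0)])
E
```

```text
time: 15.75
tool_pos: [0.5418, 0.1705, 0.0955]
ee_rot: [3.141, 0.0, -0.092]
wrist_force: [0.6, 0.8, 0.5]
width: 0.0942
finger_force: 0.0
time: 16.55
tool_pos: [0.5441, 0.171, 0.2577]
ee_rot: [-3.138, -0.011, -0.092]
wrist_force: [-0.1, -0.1, 1.3]
width: 0.0939
finger_force: 0.0
time: 17.35
tool_pos: [0.4215, -0.06, 0.2704]
ee_rot: [-3.141, 0.0, -0.094]
wrist_force: [0.0, -0.0, 0.2]
width: 0.094
finger_force: 0.0
```

View pics/m7.png

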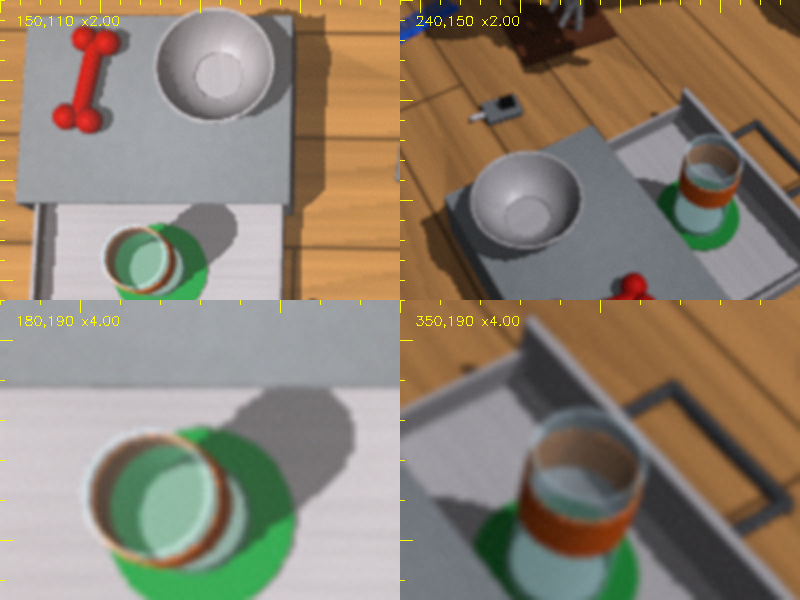

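The jar stands upright and whole on the pad, and the bowl, bone and latch are undisturbed. I'll check its position from the mouth, at top (219, 239.5) and scene (395.5, 230.8), against the pad, and check the tray at the handle.

```bash
python3 - <<'E'
from h import *
print("mouth",tri((395.5,230.8),(219,239.5)))
# base disc centre in top; handle bar ends in scene tile (672,386),(785,500)
b=plane("top",(180+191/4,190+218/4),.023);print("base",b)
print("handle",plane("scene",(350+272/4,190+86/4),.055),plane("scene",(350+383/4,190+203/4),.055))
E
```

```text
mouth (array([0.54296258, 0.16888692, 0.12630499]), np.float64(0.0027234890613954694))
base [0.54187977 0.17307118 0.023     ]
handle [0.4186856  0.11696012 0.055     ] [0.41879781 0.21718451 0.055     ]
```

The jar is within about 4 mm of the pad centre, and the tray is at its stop (handle at 0.416, allowing for the scene view's +2 mm bias). I'll hand it in.

```bash
python3 -c "
from bench import robot
print(robot.close_job())"
```

```text
the job is handed in; nothing more can be done
None
```

The tray is fully out and the glass jar is standing upright and released on the green pad, about 4 mm from its centre by camera; I handed the job in after about 17 s of robot time, and no verdict came back.

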